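# Lock the slide box into its dock with the bar and slotted disc

## Robot

A 7-joint arm with a two-finger parallel gripper is mounted at the origin on a cart in front of the work surface, level with it; the furniture and walls round the work are solid. World frame = base frame: x ahead of the robot, y to its left, z up, the work surface at z = 0. Lengths are in m, angles in rad, forces in N, time in s.
With the tool pointing down it reaches from about 0.4 to 0.875 m from the base axis. Payload 4.4 kg.
Tool frame: the origin (TCP) lies on the centre line of the jaws, within the pads' length; the fingertips stand 8 mm ahead of it and the grasp point (between the pads) lies 11 mm behind it; z points along the fingers, y is the line along which they close (so a half turn about z gives the same grasp; the last joint's range is limited). The gripper opens to 85 mm and grips with 20 to 120 N. Pads are 22 mm wide; open, the fingers measure 114 mm over their backs; the gripper's body (76 mm by 85 mm) begins 54 mm behind the grasp point. The pads swing forward as they close: fully open they stand 13 mm farther back than shut.
Start: joints at [-1.307, 0.628, 0.038, 1.517, -0.027, 0.996, -0.02], TCP at [0.21, 0.615, 0.239] pointing down, gripper open.
Joint ranges: [-3.06, 3.06], [-0.37, 2.12], [-1.25, 1.32], [0.18, 2.47], [-1.1, 4.24], [0.23, 1.98], [-2.94, 2.94]. Speed limits (rad/s): [2.57, 2.57, 3.14, 3.14, 3.14, 3.14, 3.14].

## Interface

Orientations are given as a unit quaternion [x, y, z, w].
In Python, from cell import ctrl, vision, job gives the robot as it stands.
- The arm moves only by the tool arm_command, never from a script. Its argument "moves" is text: rows parted by semicolons, each of 5 numbers parted by spaces: the shift along the world's x, y, z in m, then the turn about the world's z in rad, then the closure in counts, from 0 (fully open) to 255 (shut). In form: x y z twist claw; .... A call has 1 to 12 rows; each row shifts and turns the commanded pose from where the row before left it; what a row does not reach is not made up. A row lasts 1/10 s, in which the tool goes at most 50 mm and 8.59 degrees, less where a joint would pass 70% of its speed; a pose out of reach is approached as far as the arm can. A call with a gripper value outside its range is refused whole. The fingers move at their own pace and stop on an object; "grip_force" is the grip in N (left out, the last holds). Time passes only in rows, so rows that do not move let the fingers close. It gives the time, the measured TCP pose, the force, the opening and the grip force at its end, in the units of the state.
- ctrl.get_obs(): the state, without advancing time (a new reading comes with each control period).
- vision.read_camera(name): name is "scene" or "side" or "wrist"; returns a dict with "frame" (384x512x3 uint8, blue, green, red), "range_z" (384x512 float32, m along the optical axis (not along the pixel's ray), 0 where there is no reading), "fx", "fy", "cx", "cy" (pixels), "R" (3x3) and "t" (3): a world point X has camera coordinates R X + t. Camera axes: x right, y down, z forward; pixel columns grow to the right and rows downward; lengths in m; the calibration is good to about 2 mm. The wrist camera is an equidistant fisheye: a pixel r from the principal point sees the ray r / f radians off the axis. A picture is of the moment at which its call begins.
- job.hand_in(): hands the job in; it is judged then, once.
The state is a dict: "time": time; "qpos": joint angles; "joint_velocities": joint speeds; "joint_efforts": joint torques, N m; "eef_pos": TCP position; "eef_rot": TCP orientation; "ft_force": force on the tool from outside, world axes, zero at the start; "wrist_torque": the same for the moment, N m; "opening": finger opening in m; "grasp_force": force on a finger pad.
Only numpy, scipy, OpenCV 4.12 (cv2) and the standard library are available. Lean on these libraries where they do the work, as an engineer would, in place of code of your own. Each camera call takes 0.05 s, during which the arm holds its last target. There are 200 camera calls.

## Task

Lock the blue slide box in its dock, using only fingertip pushes: push a pin of the yellow disc round until the disc's slot is in line with the red bar, then push the red bar by its upright tab all the way home, through the slot and out over the box's lid. Do not shift or pick up the loose things standing around.

Things in the scene. Friction and masses are not known exactly. Their poses are not given: they have to be found in the camera images.
- lock_dock: fixed dock on a dark base plate; its place and yaw vary. Origin: on the disc's vertical axis, at worktop height; x: the way the bar is pushed; z up. Along x (mm): aluminium guide -190 to -44 (34 wide, 61 high, slot on top), yellow disc -40 to 40, blue slide box (fixed, 182 wide, lid top 41 high) 50 to 150
- lock_disc (a joint): yellow locking disc, 80 mm across, top 58 mm above the worktop, with one slot 18 mm wide right across it. Value: angle of the slot from the dock's x (rad), counter-clockwise from above; in line with the bar at 0 and equally at 3.1416; stops at -0.3 and 3.44; starts from 0.6 to 2.54. Turns stiffly (2.5 N at a pin), stays where left
- pin_a (a point): top centre of one of the disc's two equal upright steel pins, 10 mm thick, standing 30 mm above the disc's top (tip 88 mm above the worktop), 32 mm from the disc's axis. It stands square to the slot: at disc angle + 90 degrees, measured from the dock's x.
- pin_b (a point): top centre of the other, equal pin, across the disc, at disc angle - 90 degrees.
- lock_bar (a joint): travel of the red bar along the dock's x (m): 0 fully back (starts within 4 mm of it), 0.120 fully home against its stop. Bar 12 x 12 mm, axis 50 mm above the worktop, captive in its guide; slides at about 2.5 N, more when fast, stays where left. The disc's rim stops it unless the slot is in line (within about 0.15 rad); its tapered nose trues up a small error
- bar_tab (a point): top centre of the red upright tab at the bar's rear end: a plate 34 mm wide across the bar, 8 mm thick along it, 64 to 92 mm above the worktop. Push its rear face (4 mm behind this point) along the dock's x. It stands at dock x = -170 mm + bar travel, y = 0
- bar_nose (a point): centre of the bar's tapered front end: at dock x = -46 mm + bar travel, y = 0. Fully home it is 34 mm past the disc, 24 mm over the lid of the slide box.
- red_marker: bystander, loose, to be left alone: a red marker pen lying beside the bar's guide, 14 x 139 x 15 mm; origin at the centre of its underside
- red_capped_bottle: bystander, loose, to be left alone: a small white reagent bottle with a red cap, 26 mm across, 73 mm high, standing beside the guide; origin at the centre of its underside
- white_cap: bystander, loose, to be left alone: a loose white screw cap, 36 mm across, 14 mm high, lying beside the guide and disc; origin at the centre of its underside
- dropper_vial: bystander, loose, to be left alone: a small amber dropper bottle with a black top, 25 mm across, 78 mm high; origin at the centre of its underside
- tally: bystander, loose, to be left alone: a round metal hand tally counter, 45 x 60 x 25 mm; origin at the centre of its underside
- bench_timer: bystander, loose, to be left alone: a small white bench timer, 62 x 66 x 18 mm; origin at the centre of its underside
- black_marker: bystander, loose, to be left alone: a black marker pen lying apart, 14 x 139 x 15 mm; origin at the centre of its underside

How it is judged:
On the way, in this order (a step that is already met when the one before it is completed fails the run):
1. the slot is in line with the bar (within 0.25 rad) while the bar is still back (travel under 20 mm) ((value of joint lock_disc between -0.25 and 0.25 rad or value of joint lock_disc between 2.89159 and 3.39159 rad) and value of joint lock_bar below 0.02 m), for 0.1 s.
2. the bar is pushed home through the slot (value of joint lock_bar above 0.112 m), for 0.2 s.
At the end, for the whole second after the job is handed in: The bar's travel is over 112 of its 120 mm, so that it reaches through the disc and over the box's lid; the slot is in line with it within 0.2 rad; the bar is at rest; every loose thing is within 20 mm of where it stood (value of joint lock_bar above 0.112 m and (value of joint lock_disc between -0.2 and 0.2 rad or value of joint lock_disc between 2.94159 and 3.34159 rad) and velocity of joint lock_bar between -0.01 and 0.01 m/s and distance of each of red_marker, red_capped_bottle, white_cap, dropper_vial, tally, bench_timer, black_marker from where it was at the start of the episode below 0.02 m); the robot touches nothing.
It fails at once if a loose thing is lifted, carried or shifted by more than 20 mm (distance of any of red_marker, red_capped_bottle, white_cap, dropper_vial, tally, bench_timer, black_marker from where it was at the start of the episode above 0.02 m).
It fails at once if a loose thing that stood upright is knocked over (angle between any of red_capped_bottle, dropper_vial's own z axis and vertical above 0.5 rad).
It also fails if it takes over 51 s, if anything falls off the work surface, if the arm or the gripper's body presses on something with over 40 N, if the wrist force passes 120 N, or if a joint passes its speed limit or range.

## Working session

There is one attempt and no reset: what is moved stays moved. The work goes in short steps, Python scripts to look and compute and a tool call to move; the robot and the scene stay as the last step left them, time stands still between calls to the robot, and variables do not carry over. Pictures are saved under pics/ and viewed, at most 10 in all, crops included, and the job is handed in when it is done.

Besides the shell and the picture viewer there is one more tool, called after "Emit:" by a JSON object that holds its "fn" and its "kwargs". arm_command: Moves the arm, as the interface text tells. Its arguments: {"type":"object","properties":{"moves":{"type":"string"},"grip_force":{"type":"number"}},"required":["moves"]}

```bash
mkdir -p pics; ls; python3 - <<'E'
from cell import ctrl, vision, job
import cv2,numpy as np
o=ctrl.get_obs();print(o['time'],o['eef_pos'],o['eef_rot'],o['opening'])
for n in("scene","side"):
    d=vision.read_camera(n);np.savez(f'{n}0.npz',**d);cv2.imwrite(f'pics/{n}0.png',d['frame'])
    print(n,-d['R'].T@d['t'])
E
```

```text
pics
0.0 [0.21027985 0.61437944 0.23838194] [ 1.64147564e-01  9.86435311e-01 -9.67711438e-04 -1.37332468e-04] 0.08543415751884353
scene [-0.32757045 -0.69513537  0.71058657]
side [0.33180312 0.6803926  0.62713827]
```

View pics/scene0.png

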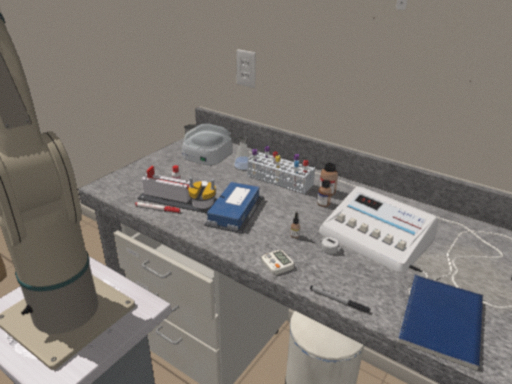

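View pics/side0.png

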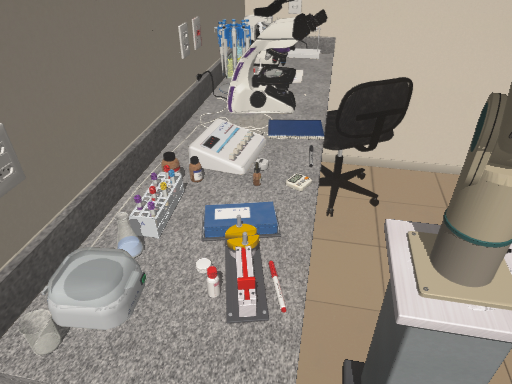

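The side view shows the dock end-on: tab at about (245,280), disc at (242,235), box at (240,220), bottle at (213,282), white cap at (204,265), red marker at (277,286). Next I segment the coloured parts and deproject them.

```bash
cat > h.py <<'E'
import numpy as np,cv2
def world(d):
    v,u=np.mgrid[:384,:512];z=d['range_z']
    c=np.stack([(u-d['cx'])/d['fx']*z,(v-d['cy'])/d['fy']*z,z],-1)
    return (c-d['t'])@d['R']
def proj(d,X):
    c=np.atleast_2d(X)@d['R'].T+d['t'];return np.c_[c[:,0]/c[:,2]*d['fx']+d['cx'],c[:,1]/c[:,2]*d['fy']+d['cy']]
E
python3 - <<'E'
from h import *
d=dict(np.load('side0.npz'));W=world(d);hsv=cv2.cvtColor(d['frame'],cv2.COLOR_BGR2HSV);h,s,v=[hsv[...,i].astype(int) for i in range(3)]
box=np.zeros((384,512),bool);box[195:330,190:300]=1
ok=box&(d['range_z']>0)
m={'yellow':(h>18)&(h<32)&(s>150)&(v>90),'red':((h<8)|(h>172))&(s>150)&(v>70),'blue':(h>100)&(h<125)&(s>120)}
for k,a in m.items():
    P=W[a&ok];print(k,len(P),np.percentile(P,[2,50,98],axis=0).round(4).tolist())
P=W[m['yellow']&ok];t=P[(abs(P[:,2]-.058)<.005)];(c,r)=cv2.minEnclosingCircle(t[:,:2].astype(np.float32));print('disc top',len(t),c,r,t.mean(0))
P=W[m['red']&ok];t=P[(P[:,2]>.066)&(P[:,2]<.096)];print('redhigh',len(t),t.round(3)[::6].tolist())
P=W[m['blue']&ok];t=P[abs(P[:,2]-.041)<.006];print('lid',len(t),cv2.minAreaRect(t[:,:2].astype(np.float32)))
cv2.imwrite('pics/sidez.png',cv2.resize(d['frame'][195:330,180:310],None,fx=5.7,fy=4.4*1,interpolation=cv2.INTER_CUBIC)[:600])
E
```

```text
yellow 577 [[0.457, 0.0123, 0.0434], [0.4975, 0.0481, 0.058], [0.5312, 0.0846, 0.0606]]
red 537 [[0.3755, 0.0814, 0.0101], [0.4535, 0.1886, 0.067], [0.5313, 0.2168, 0.0937]]
blue 1011 [[0.4304, -0.1018, 0.0103], [0.4936, -0.0272, 0.0401], [0.6065, 0.017, 0.043]]
disc top 450 (0.4947430491447449, 0.04752518609166145) 0.04061925411224365 [0.49535649 0.04924301 0.05823164]
redhigh 275 [[0.525, 0.171, 0.074], [0.523, 0.172, 0.072], [0.526, 0.177, 0.074], [0.531, 0.181, 0.074], [0.519, 0.177, 0.073], [0.524, 0.182, 0.074], [0.529, 0.186, 0.075], [0.518, 0.183, 0.073], [0.523, 0.185, 0.072], [0.531, 0.187, 0.069], [0.52, 0.185, 0.069], [0.525, 0.188, 0.069], [0.522, 0.189, 0.067], [0.447, 0.205, 0.094], [0.436, 0.202, 0.094], [0.456, 0.208, 0.093], [0.445, 0.203, 0.09], [0.434, 0.202, 0.091], [0.453, 0.21, 0.094], [0.442, 0.208, 0.094], [0.464, 0.213, 0.092], [0.453, 0.212, 0.092], [0.442, 0.208, 0.091], [0.462, 0.213, 0.089], [0.451, 0.21, 0.088], [0.44, 0.208, 0.089], [0.46, 0.214, 0.088], [0.449, 0.21, 0.086], [0.438, 0.208, 0.086], [0.459, 0.213, 0.084], [0.448, 0.209, 0.083], [0.437, 0.207, 0.082], [0.457, 0.211, 0.079], [0.446, 0.208, 0.079], [0.435, 0.205, 0.078], [0.456, 0.21, 0.076], [0.444, 0.209, 0.077], [0.433, 0.205, 0.076], [0.454, 0.21, 0.074], [0.442, 0.209, 0.075], [0.463, 0.213, 0.072], [0.452, 0.21, 0.071], [0.441, 0.207, 0.071], [0.461, 0.212, 0.069], [0.45, 0.211, 0.07], [0.439, 0.206, 0.066]]
lid 688 ((0.5224052667617798, -0.04947216808795929), (0.17559117078781128, 0.09646885097026825), 15.802359580993652)
```

View pics/sidez.png

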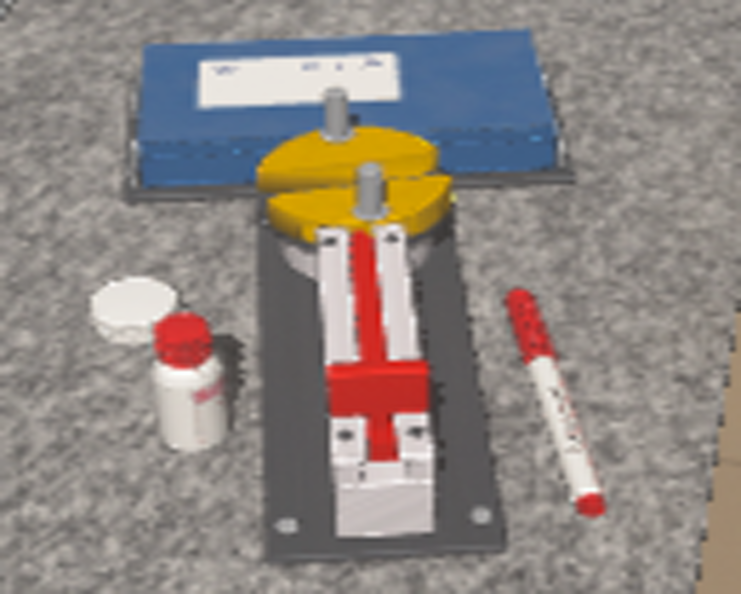

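```bash
python3 - <<'E'
from h import *
c=np.array([.4947,.0475]);a=np.radians(-74.2);ex=np.array([np.cos(a),np.sin(a)]);ey=np.array([-ex[1],ex[0]])
for n in('side','scene'):
    d=dict(np.load(n+'0.npz'));W=world(d);P=W[(d['range_z']>0)]
    q=(P[:,:2]-c);D=np.c_[q@ex,q@ey,P[:,2]]
    t=D[(np.hypot(D[:,0],D[:,1])<.045)&(D[:,2]>.066)&(D[:,2]<.1)]
    print(n,len(t));print((t*1000).round().astype(int).tolist())
    near=D[(abs(D[:,0])<.25)&(abs(D[:,1])<.2)&(D[:,2]>.095)];print('tall',len(near),near[:5].round(3).tolist())
    b=D[(D[:,0]>-.21)&(D[:,0]<.04)&(D[:,1]>.05)&(D[:,1]<.13)&(D[:,2]>.01)]
    print('plus side',np.percentile(b,[2,50,98],axis=0).round(3).tolist() if len(b) else 0)
E
```

```text
side 78
[[32, 9, 91], [35, 6, 89], [33, 4, 90], [34, 2, 89], [31, 9, 89], [31, 6, 89], [31, 4, 88], [31, 2, 88], [29, 9, 88], [30, 6, 86], [26, 4, 89], [31, 2, 85], [31, 9, 83], [28, 7, 85], [29, 4, 84], [32, 2, 81], [29, 9, 81], [30, 7, 81], [29, 4, 81], [31, 2, 79], [31, 9, 77], [29, 7, 79], [27, 4, 80], [29, 2, 78], [31, 9, 74], [27, 7, 77], [29, 5, 75], [29, 2, 75], [31, 9, 71], [26, 7, 75], [28, 5, 73], [30, 2, 71], [30, 9, 69], [29, 7, 69], [30, 5, 68], [30, 2, 68], [-28, -2, 90], [-27, -5, 88], [-28, -7, 89], [-28, 0, 87], [-29, -2, 88], [-32, -4, 90], [-31, -7, 89], [-30, -9, 88], [-30, 0, 86], [-33, -2, 88], [-34, -4, 89], [-33, -7, 88], [-33, -9, 87], [-29, 0, 82], [-34, -2, 86], [-32, -4, 85], [-34, -6, 86], [-32, -9, 84], [-33, -2, 82], [-35, -4, 84], [-34, -6, 83], [-32, -9, 81], [-32, -2, 78], [-34, -4, 80], [-34, -6, 80], [-33, -9, 79], [-34, -2, 77], [-36, -4, 79], [-36, -6, 79], [-32, -9, 75], [-35, -2, 76], [-34, -4, 75], [-34, -6, 74], [-33, -8, 73], [-33, -2, 70], [-36, -4, 74], [-34, -6, 71], [-32, -8, 69], [-33, -2, 68], [-33, -4, 68], [-37, -6, 70], [-33, -8, 6
[... 532 characters left out ...]
5, 80], [31, 4, 86], [36, 1, 88], [37, 6, 86], [-30, -6, 76], [-28, -5, 76], [-26, -3, 75], [31, 5, 82], [35, 3, 84], [38, 2, 85], [38, 10, 81], [-30, -7, 73], [-25, -11, 76], [-24, -7, 74], [33, 0, 81], [36, 1, 82], [38, 2, 82], [39, 9, 78], [-31, -6, 68], [-30, -1, 66], [-25, -5, 69], [30, 6, 74], [35, 2, 78], [37, 5, 76], [40, 6, 77], [-26, -10, 68], [31, 4, 73], [33, 6, 72], [36, 7, 72], [39, 7, 72], [30, 5, 68], [33, 6, 68], [36, 5, 69], [38, 10, 67], [31, 3, 66], [35, 1, 68], [38, 2, 68]]
tall 30 [[0.168, 0.197, 0.1], [0.172, 0.195, 0.102], [0.174, 0.2, 0.1], [0.169, 0.195, 0.097], [0.172, 0.196, 0.098]]
plus side [[-0.128, 0.054, 0.016], [-0.111, 0.063, 0.052], [-0.029, 0.105, 0.077]]
```

Emit:
{"fn": "arm_command", "kwargs": {"moves": "0.012 -0.025 0 -0.033 255;0.012 -0.025 0 -0.033 255;0.012 -0.025 0 -0.033 255;0.012 -0.025 0 -0.033 255;0.012 -0.025 0 -0.033 255;0.012 -0.025 0 -0.033 255;0.012 -0.025 0 -0.033 255;0.012 -0.025 0 -0.033 255;0.012 -0.025 0 -0.033 255;0.012 -0.025 0 -0.033 255;0.012 -0.025 0 -0.033 255;0.012 -0.025 0 -0.033 255"}}

```text
time: 1.3
eef_pos: [0.3547, 0.3138, 0.2391]
eef_rot: [0.356, 0.935, -0.0, -0.0]
ft_force: [0.2, 0.1, -0.3]
opening: -0.0001
grasp_force: 0.0
```

Emit:
{"fn": "arm_command", "kwargs": {"moves": "0.011 -0.026 -0.008 -0.033 255;0.011 -0.026 -0.008 -0.033 255;0.011 -0.026 -0.008 -0.033 255;0.011 -0.026 -0.008 -0.033 255;0.011 -0.026 -0.008 -0.033 255;0.011 -0.026 -0.008 -0.033 255;0.011 -0.026 -0.008 -0.033 255;0.011 -0.026 -0.008 -0.033 255;0.011 -0.026 -0.008 -0.033 255;0.011 -0.026 -0.008 -0.033 255;0.011 -0.025 -0.008 -0.033 255;0 0 0 0 255"}}

```text
time: 2.5
eef_pos: [0.4763, 0.0258, 0.1505]
eef_rot: [0.521, 0.854, -0.001, 0.001]
ft_force: [-0.1, 0.5, 1.0]
opening: -0.0003
grasp_force: 0.0
```

```bash
python3 - <<'E'
from cell import ctrl, vision
from h import *
o=ctrl.get_obs();p=np.array(o['eef_pos']);print(p,o['eef_rot'])
x,y,_,_=o['eef_rot'];ty=np.array([2*x*y,2*y*y-1,0]);tx=np.array([2*x*x-1,2*x*y,0])
d=vision.read_camera('side');W=world(d);P=W[d['range_z']>0]-p
L=np.c_[P@tx,P@ty,P[:,2]];m=(abs(L[:,0])<.06)&(abs(L[:,1])<.07)&(L[:,2]>-.035)&(L[:,2]<.08);L=L[m]
for z in np.arange(-.03,.08,.005):
    t=L[(L[:,2]>=z)&(L[:,2]<z+.005)]
    if len(t):print(round(z,3),len(t),(t.min(0)*1e3).round(),(t.max(0)*1e3).round())
cv2.imwrite('pics/s1.png',cv2.resize(d['frame'][130:330,150:350],None,fx=3,fy=3))
E
```

```text
[0.4762817  0.02584187 0.15047088] [ 5.20792028e-01  8.53682691e-01 -1.10544376e-03  5.51958936e-04]
-0.01 1 [ 1.  5. -8.] [ 1.  5. -8.]
-0.005 10 [  7. -11.  -5.] [15.  9. -0.]
0.0 20 [  7. -14.   0.] [15.  9.  5.]
0.005 25 [ -6. -14.   5.] [14. 13. 10.]
0.01 27 [ -4. -14.  10.] [14. 13. 15.]
0.015 27 [ -5. -14.  15.] [14. 12. 20.]
0.02 25 [ -4. -14.  20.] [15. 13. 25.]
0.025 21 [  7. -14.  26.] [14. 13. 30.]
0.03 23 [ -1. -13.  30.] [15. 15. 35.]
0.035 42 [ -1. -30.  36.] [17. 27. 40.]
0.04 64 [ -8. -35.  40.] [17. 31. 45.]
0.045 94 [ -7. -39.  45.] [16. 35. 50.]
0.05 82 [ -9. -43.  50.] [16. 40. 55.]
0.055 65 [-11. -46.  55.] [18. 43. 60.]
0.06 84 [-10. -50.  60.] [21. 48. 65.]
0.065 80 [-11. -54.  65.] [20. 51. 70.]
0.07 87 [ -7. -58.  70.] [20. 55. 75.]
0.075 97 [  1. -60.  75.] [20. 59. 80.]
```

View pics/s1.png

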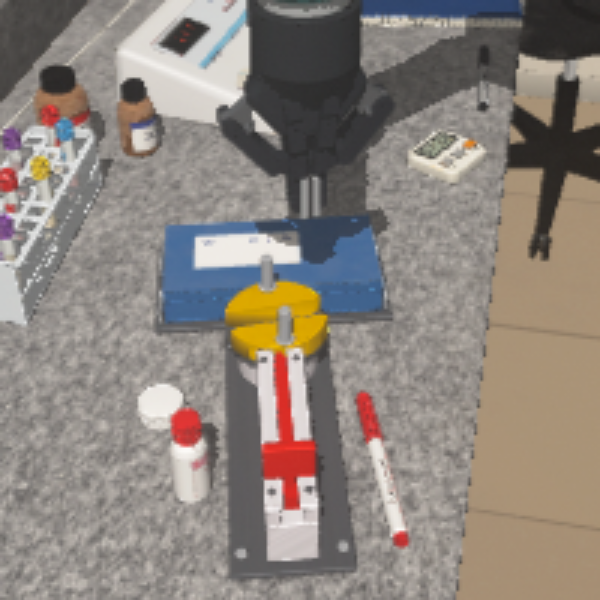

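Closed fingers are 28 mm thick along tool y, with tips 8 mm below the TCP; the scene is undisturbed. Next: move behind pin_b (-y side) and come down.

Emit:
{"fn": "arm_command", "kwargs": {"moves": "0.004 -0.009 0 0 255;0.004 -0.010 0 0 255;0 0 -0.018 0 255;0 0 -0.018 0 255;0 0 -0.018 0 255;0 0 -0.018 0 255;0 0 0 0 255"}}

```text
time: 3.25
eef_pos: [0.4824, 0.011, 0.0779]
eef_rot: [0.518, 0.856, -0.001, -0.001]
ft_force: [0.4, -0.1, 0.5]
opening: -0.0002
grasp_force: 0.0
```

```bash
cat > arc.py <<'E'
# print rows for pushing pin_b round: finger centre at (r, -back) in the pin's turning frame
import sys,numpy as np
from cell import ctrl
c=np.array([.4947,.0475]);A=np.radians(-74.2)
p=np.array(ctrl.get_obs()['eef_pos'][:2]);q=ctrl.get_obs()['eef_rot']
print('now',p,'tool y dock deg',np.degrees(np.arctan2(2*q[1]**2-1,2*q[0]*q[1])-A))
a0,a1,n,back=map(float,sys.argv[1:5])
for a in np.radians(np.linspace(a0,a1,int(n)+1)):
    g=c+.032*np.array([np.cos(a+A),np.sin(a+A)])-back*np.array([-np.sin(a+A),np.cos(a+A)])
    print(round(np.degrees(a)),(g-p).round(4));p=g
E
python3 arc.py 10 90 14 .019
```

```text
now [0.48238366 0.01102025] tool y dock deg 101.85927983220802
10 [ 0.0091 -0.0006]
16 [ 0.0037 -0.0001]
21 [0.0037 0.0002]
27 [0.0037 0.0006]
33 [0.0036 0.001 ]
39 [0.0035 0.0013]
44 [0.0033 0.0017]
50 [0.0031 0.002 ]
56 [0.0029 0.0023]
61 [0.0027 0.0026]
67 [0.0024 0.0028]
73 [0.0021 0.003 ]
79 [0.0018 0.0032]
84 [0.0015 0.0034]
90 [0.0011 0.0035]
```

Emit:
{"fn": "arm_command", "kwargs": {"moves": "0.005 0 0 0 255;0.004 -0.001 0 0 255;0.0037 0 0 0.1 255;0.0037 0 0 0.1 255;0.0037 0.0006 0 0.1 255;0.0036 0.001 0 0.1 255;0.0035 0.0013 0 0.1 255;0.0033 0.0017 0 0.1 255;0.0031 0.002 0 0.1 255;0 0 0 0 255"}}

```text
time: 4.25
eef_pos: [0.5174, 0.016, 0.0801]
eef_rot: [0.193, 0.981, -0.0, 0.0]
ft_force: [-1.9, -0.3, 1.4]
opening: 0.0001
grasp_force: 1.0
```

```bash
cat > look.py <<'E'
from cell import vision
from h import *
c=np.array([.4947,.0475]);a=np.radians(-74.2);ex=np.array([np.cos(a),np.sin(a)]);ey=np.array([-ex[1],ex[0]])
import sys
for n in('side','scene'):
    d=vision.read_camera(n);cv2.imwrite(f'pics/{n}_{sys.argv[1]}.png',cv2.resize((d['frame'][150:330,160:340] if n=='side' else d['frame'][140:260,120:300]),None,fx=3.3,fy=3.3))
    hsv=cv2.cvtColor(d['frame'],cv2.COLOR_BGR2HSV).astype(int)
    W=world(d);k=(d['range_z']>0);P=W[k];S=hsv[k];q=P[:,:2]-c;D=np.c_[q@ex,q@ey,P[:,2]]
    m=(np.hypot(D[:,0],D[:,1])<.043)&(D[:,2]>.066)&(D[:,2]<.085)&(S[:,1]<60)&(S[:,2]>70);t=D[m]
    print(n,'grey',(t*1e3).round().astype(int)[::3].tolist())
    r=((S[:,0]<8)|(S[:,0]>172))&(S[:,1]>150)&(D[:,2]>.07)&(abs(D[:,1])<.025);t=D[r]
    print('tab',len(t),np.median(t,axis=0).round(4) if len(t) else '')
E
python3 look.py a; python3 arc.py 50 90 7 .019
```

```text
side grey [[33, -1, 83], [33, 0, 81], [33, 0, 78], [28, 4, 79], [19, 21, 84], [26, 9, 78], [19, 28, 82], [20, 21, 81], [25, 7, 76], [17, 23, 80], [16, 26, 78], [19, 28, 73], [18, 21, 73], [18, 24, 71], [18, 24, 68], [-23, -23, 84], [-21, -20, 79], [-23, -27, 80], [-23, -27, 78], [-24, -25, 76], [-23, -23, 72], [-21, -20, 68], [-24, -27, 69]]
tab 183 [-0.1682 -0.0011  0.0856]
scene grey [[27, 7, 80], [-20, -26, 85], [35, 10, 77], [-19, -23, 80], [38, 4, 77], [-16, -28, 80], [-15, -25, 75], [-17, -29, 71]]
tab 42 [-0.1615 -0.0066  0.0842]
now [0.51736667 0.01591684] tool y dock deg 141.75646207954836
50 [-0.0013  0.0011]
56 [0.0029 0.0023]
61 [0.0027 0.0026]
67 [0.0024 0.0028]
73 [0.0021 0.003 ]
79 [0.0018 0.0032]
84 [0.0015 0.0034]
90 [0.0011 0.0035]
```

Emit:
{"fn": "arm_command", "kwargs": {"moves": "0.0023 0.0028 0 0.1 255;0.0026 0.0028 0 0.1 255;0.0022 0.003 0 0.1 255;0.002 0.003 0 0.1 255;0.0018 0.0032 0 0.1 255;0.0015 0.0034 0 0.1 255;0.0011 0.0035 0 0.1 255;0 0 0 0 255;0 0 0 0 255"}}

```text
time: 5.25
eef_pos: [0.5313, 0.0379, 0.0797]
eef_rot: [-0.153, 0.988, -0.0, 0.001]
ft_force: [-0.1, -1.9, 2.3]
opening: 0.0001
grasp_force: 1.1
```

```bash
python3 look.py b; python3 arc.py 90 90 1 .019
```

```text
side grey [[12, 23, 84], [13, 23, 80], [13, 24, 78], [0, -31, 84], [7, 26, 80], [0, -29, 82], [1, -36, 80], [2, -29, 77], [2, -36, 77], [-1, -29, 77], [2, -36, 74], [-4, 31, 80], [-3, -31, 75], [-6, 35, 80], [-2, 29, 75], [1, -33, 69], [-5, 33, 75], [0, -29, 67], [-3, 36, 70], [-2, 29, 70], [-2, 31, 67], [-5, 31, 66]]
tab 183 [-0.1683 -0.0012  0.0849]
scene grey [[-2, 29, 83], [-1, 33, 77], [13, 25, 84], [1, 35, 73], [17, 22, 83], [31, 27, 83], [4, 30, 73], [18, 21, 81], [25, 25, 80], [1, 29, 70], [19, 23, 76], [3, -35, 85], [6, -36, 83], [8, -35, 79], [5, -36, 72], [7, -32, 68]]
tab 45 [-0.1612 -0.0059  0.0851]
now [0.53133224 0.037969  ] tool y dock deg 181.87667649610285
90 [-0.0007 -0.    ]
90 [0. 0.]
```

View pics/side_b.png

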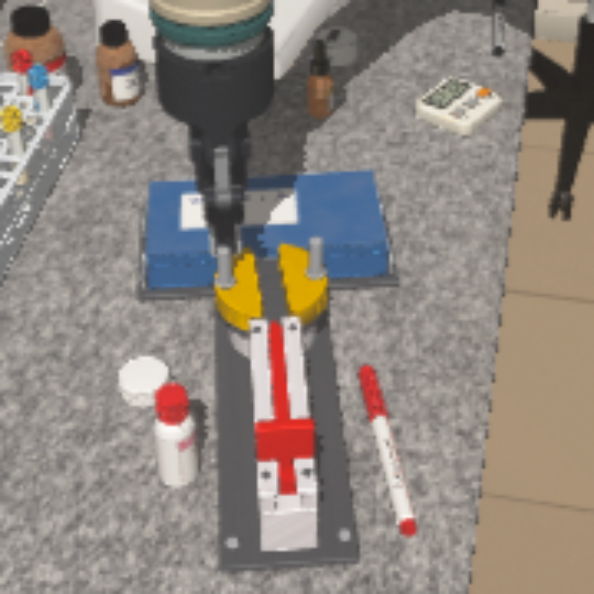

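The disc's pins now lie square to the bar (slot in line to within about 0.06 rad), and nothing else has moved. Next: back off, lift, and go behind the tab.

Emit:
{"fn": "arm_command", "kwargs": {"moves": "0.002 -0.007 0 0 255;0.002 -0.007 0 0 255;0 0 0.03 0 255;0 0 0.03 0 255;-0.012 0.026 0 0 255;-0.012 0.026 0 0 255;-0.012 0.026 0 0 255;-0.012 0.026 0 0 255;-0.012 0.027 0 -0.03 255;-0.012 0.027 0 0 255;-0.011 0.027 0 0 255;-0.011 0.027 0 0 255"}}

```text
time: 6.55
eef_pos: [0.4401, 0.237, 0.1392]
eef_rot: [-0.14, 0.99, 0.0, -0.0]
ft_force: [0.0, -0.3, 0.1]
opening: 0.0002
grasp_force: 0.0
```

Emit:
{"fn": "arm_command", "kwargs": {"moves": "0 0 0 0 255;0 0 0 0 255"}}

```text
time: 6.75
eef_pos: [0.4404, 0.2365, 0.1392]
eef_rot: [-0.141, 0.99, -0.0, -0.0]
ft_force: [-0.6, 0.2, 0.7]
opening: 0.0
grasp_force: 0.0
```

```bash
python3 look.py c; python3 - <<'E'
from cell import ctrl
import numpy as np
o=ctrl.get_obs();A=np.radians(-74.2);p=np.array(o['eef_pos'])[:2]-[.4947,.0475];q=o['eef_rot']
print(p@[np.cos(A),np.sin(A)],p@[-np.sin(A),np.cos(A)],np.degrees(np.arctan2(2*q[1]**2-1,2*q[0]*q[1])-A))
E
```

```text
side grey [[-5, 35, 82], [-3, 31, 77], [-5, 31, 75], [-6, 33, 73], [-3, 36, 68], [-6, 29, 70]]
tab 147 [-0.1685  0.0008  0.0824]
scene grey [[-3, 33, 84], [0, 32, 81], [2, 28, 80], [-3, 30, 75], [6, 31, 76], [3, 32, 72], [2, 26, 71], [3, 30, 66], [2, -33, 83], [5, -34, 78], [4, -33, 74], [6, -36, 73], [4, -33, 67]]
tab 40 [-0.1612 -0.0047  0.0837]
-0.19503213797718716 -0.000582879306304868 180.20617036857251
```

Emit:
{"fn": "arm_command", "kwargs": {"moves": "0 0 -0.02 0 255;0 0 -0.02 0 255;0 0 -0.02 0 255;0 0 0 0 255;0.0016 -0.0058 0 0 255;0.0016 -0.0058 0 0 255;0.0016 -0.0058 0 0 255;0.0016 -0.0058 0 0 255;0.0016 -0.0058 0 0 255;0.0016 -0.0058 0 0 255;0 0 0 0 255"}}

```text
time: 7.95
eef_pos: [0.4509, 0.2003, 0.0795]
eef_rot: [-0.139, 0.99, -0.0, 0.0]
ft_force: [-0.2, 0.1, -1.1]
opening: 0.0001
grasp_force: 0.0
```

Emit:
{"fn": "arm_command", "kwargs": {"moves": "0.0016 -0.0058 0 0 255;0.0016 -0.0058 0 0 255;0.0016 -0.0058 0 0 255;0.0016 -0.0058 0 0 255;0.0016 -0.0058 0 0 255;0 0 0 0 255"}}

```text
time: 8.55
eef_pos: [0.4583, 0.1708, 0.0792]
eef_rot: [-0.139, 0.99, -0.001, -0.0]
ft_force: [-1.7, -0.4, 0.7]
opening: -0.0002
grasp_force: 0.0
```

Emit:
{"fn": "arm_command", "kwargs": {"moves": "0.0016 -0.0058 0 0 255;0.0016 -0.0058 0 0 255;0.0016 -0.0058 0 0 255;0.0016 -0.0058 0 0 255;0.0016 -0.0058 0 0 255;0.0016 -0.0058 0 0 255;0.0016 -0.0058 0 0 255;0.0016 -0.0058 0 0 255;0 0 0 0 255"}}

```text
time: 9.45
eef_pos: [0.4712, 0.1244, 0.0793]
eef_rot: [-0.139, 0.99, -0.001, -0.0]
ft_force: [1.2, -0.0, 0.1]
opening: -0.0004
grasp_force: 0.0
```

```bash
python3 look.py d
```

```text
side grey [[0, -31, 84], [0, -31, 81], [3, -29, 76], [4, -36, 75], [-2, 28, 81], [0, -33, 75], [-8, 33, 83], [2, -29, 71], [3, -36, 70], [-6, 31, 79], [0, -31, 69], [-6, 35, 77], [-5, 29, 75], [-4, 36, 72], [-2, 29, 70], [-2, 31, 67]]
tab 33 [-0.0677  0.0122  0.0828]
scene grey [[3, 33, 85], [4, 31, 83], [3, 33, 78], [0, 30, 76], [-4, 33, 70], [4, 36, 70], [5, 34, 68], [7, -31, 83], [6, -36, 79], [6, -37, 76], [4, -32, 70], [4, -32, 67]]
tab 42 [-0.0605 -0.0059  0.0867]
```

View pics/side_d.png

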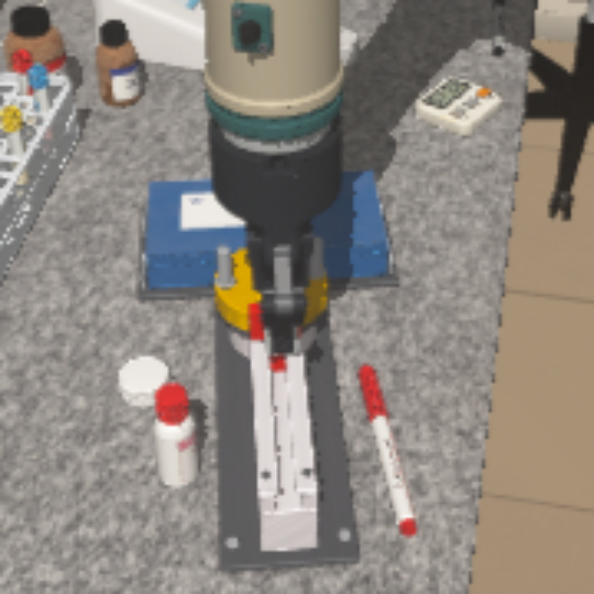

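The bar has gone through the slot, with the tab's rear face at about -67 mm; roughly 12 mm remain.

Emit:
{"fn": "arm_command", "kwargs": {"moves": "0.001 -0.0029 0 0 255;0.001 -0.0029 0 0 255;0.0008 -0.0029 0 0 255;0.0008 -0.0029 0 0 255;0 0 0 0 255"}}

```text
time: 10.05
eef_pos: [0.4745, 0.1138, 0.0793]
eef_rot: [-0.14, 0.99, -0.0, -0.0]
ft_force: [-0.6, 0.5, 0.5]
opening: 0.0001
grasp_force: 0.3
```

Emit:
{"fn": "arm_command", "kwargs": {"moves": "0.0005 -0.0019 0 0 255;0.0005 -0.0019 0 0 255;0 0 0 0 255"}}

```text
time: 10.35
eef_pos: [0.4756, 0.1103, 0.0793]
eef_rot: [-0.14, 0.99, -0.0, -0.0]
ft_force: [-1.1, 1.7, -0.3]
opening: 0.0002
grasp_force: 0.7
```

Emit:
{"fn": "arm_command", "kwargs": {"moves": "0.0005 -0.0019 0 0 255;0.0005 -0.0019 0 0 255;0 0 0 0 255"}}

```text
time: 10.65
eef_pos: [0.476, 0.1091, 0.0793]
eef_rot: [-0.141, 0.99, 0.001, 0.0]
ft_force: [-4.4, 7.1, 0.4]
opening: 0.0001
grasp_force: 3.8
```

It stalled at about 8 N with travel near 120 mm, so the bar is against its stop. Back off, lift and check.

Emit:
{"fn": "arm_command", "kwargs": {"moves": "-0.002 0.007 0 0 255;-0.003 0.010 0 0 255;-0.003 0.010 0 0 255;0 0 0.03 0 255;0 0 0.03 0 255;-0.011 0.038 0.02 0 255;-0.011 0.038 0.02 0 255;-0.011 0.038 0.01 0 255;-0.011 0.038 0 0 255;-0.011 0.038 0 0 255;0 0 0 0 255;0 0 0 0 255"}}

```text
time: 11.85
eef_pos: [0.4128, 0.325, 0.1893]
eef_rot: [-0.142, 0.99, -0.0, 0.0]
ft_force: [-1.2, -0.6, -0.3]
opening: -0.0
grasp_force: 0.0
```

```bash
python3 look.py e
```

```text
side grey []
tab 0 
scene grey [[-4, 33, 84], [3, 32, 82], [5, 29, 81], [0, 30, 76], [-3, 31, 71], [3, 37, 69], [5, 34, 68], [4, -32, 80], [7, -32, 78], [3, -32, 70], [7, -33, 68]]
tab 37 [-0.0445 -0.0075  0.0865]
```

View pics/side_e.png

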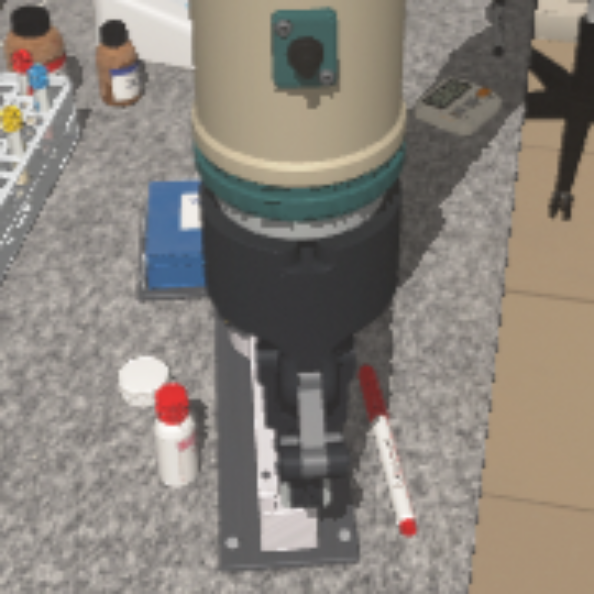

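The side view is partly blocked by the arm, but the bottle, cap and marker are where they stood. The scene camera shows the tab moved 117 mm from its start, and the pins are still square to the bar.

```bash
python3 -c "
from cell import job
print(job.hand_in())"
```

```text
the job is handed in; nothing more can be done
None
```

The job is handed in, with no verdict returned: the disc's slot is in line with the bar, the bar was pushed until it stalled at its stop (tab moved about 117 mm by camera), and the bottle, cap and red marker beside the dock did not move; I did not re-measure the other loose things.

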